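# Tip the loose collars into the caddy's pouring corner

## Robot

A 6-joint arm with a two-finger parallel gripper is mounted at the origin on a cart in front of the work surface, level with it; the furniture and walls round the work are solid. World frame = base frame: x ahead of the robot, y to its left, z up, the work surface at z = 0. Lengths are in m, angles in rad, forces in N, time in s.
With the tool pointing down it reaches from about 0.3 to 0.775 m from the base axis. Payload 14.6 kg.
Tool frame: the origin (TCP) lies at the very end of the fingers, on their centre line; the grasp point (between the pads) lies 19 mm behind it; z points along the fingers, y is the line along which they close (so a half turn about z gives the same grasp; the last joint's range is limited). The gripper opens to 85 mm and grips with 20 to 120 N. Pads are 22 mm wide; open, the fingers measure 114 mm over their backs; the gripper's body (76 mm by 85 mm) begins 54 mm behind the grasp point. The pads swing forward as they close: fully open they stand 13 mm farther back than shut.
Start: joints at [1.114, 0.3, 1.521, -0, 1.321, -0.067], TCP at [0.209, 0.509, 0.231] pointing down, gripper open.
Joint ranges: [-3.03, 3.03], [-0.79, 2.21], [0.23, 2.52], [-1.04, 4.18], [0, 3.07], [-2.55, 2.55]. Speed limits (rad/s): [2.22, 2.22, 2.57, 3.14, 3.14, 3.14].

## Interface

Orientations are given as a 3x3 rotation matrix whose columns are the frame's x, y, z axes.
In Python, from cell import r gives the robot as it stands.
- The arm moves only by the shell command python3 -m handwheel 'ROWS'. ROWS is JSON, a list of rows, each a list of 5 numbers: the shift along the tool's x, y, z in m, then the turn about the tool's z in rad, then the finger opening in m, from 0 to 0.0854. In form: [[dx, dy, dz, yaw, claw], ...]. A call has 1 to 10 rows; each row is the pose to reach, as a shift and turn from the pose commanded when the call began, along the tool's axes at that moment; what a row does not reach only later rows make up. A row lasts 1/12 s, in which the tool goes at most 41.7 mm and 7.16 degrees, less where a joint would pass 70% of its speed; a pose out of reach is approached as far as the arm can. A call with a gripper value outside its range is refused whole. The fingers move at their own pace and stop on an object; the grip force is fixed at half the most. Time passes only in rows, so rows that repeat a pose let the fingers close. It gives the time, the measured TCP pose, the force, the opening and the grip force at its end, in the units of the state.
- r.get_obs(): the state, without advancing time (a new reading comes with each control period).
- r.capture(name): name is "side" or "top"; returns a dict with "frame" (480x640x3 uint8, red, green, blue), "range_z" (480x640 float32, m along the optical axis (not along the pixel's ray), 0 where there is no reading), "mtx" (3x3 intrinsics, pixels), "rvec" (rotation vector, rad) and "tvec" (3), from world to camera coordinates, as OpenCV has them. Camera axes: x right, y down, z forward; pixel columns grow to the right and rows downward; lengths in m; the calibration is good to about 2 mm. A picture is of the moment at which its call begins.
- r.close_job(): hands the job in; it is judged then, once.
The state is a dict: "time_s": time; "joints": joint angles; "joint_velocities": joint speeds; "tau": joint torques, N m; "tcp_pos": TCP position; "eef_rot": TCP orientation; "force": force on the tool from outside, world axes, zero at the start; "torque": the same for the moment, N m; "opening": finger opening in m; "grip_force": force on a finger pad.
Only numpy, scipy, OpenCV 4.12 (cv2) and the standard library are available. Lean on these libraries where they do the work, as an engineer would, in place of code of your own. Each camera call takes 0.05 s, during which the arm holds its last target. There are 200 camera calls.

## Task

Three loose steel collars lie scattered in the small white parts caddy. Pick the caddy up by its carrying bar and lean it towards its pouring corner, the one with the low walls and the lip, until all three collars have slid together into that corner, without spilling any or disturbing the other things on the bench. Finish holding the caddy still in the air, clear of the bench and still leaning, with the collars gathered and ready to pour; do not put it down or let go.

Things in the scene. Friction and masses are not known exactly. Their poses are not given: they have to be found in the camera images.
- caddy: open white plastic parts caddy, 160 x 124 mm (x, y), 0.18 to 0.35 kg, walls 36 mm high, 3 mm thick, floor 3 mm. An aluminium carrying bar runs above its middle along its x, on a strap at each end. The corner at (-x, +y) is the pouring corner: for 44 mm along both sides the walls are only 16 mm high and a short flat lip stands out. Origin: centre of underside; z up
- caddy_bar (a point): middle of the carrying bar, 85 mm above the caddy's underside; the bar is 12 mm wide (y) and 16 mm high (z), flat-sided, free for about 150 mm along x, with its underside 41 mm above the top of the walls; axes as the caddy's
- pour_corner (a point): inner corner of the caddy floor at the pouring corner, at (-77, +59, +3) mm in the caddy's frame; axes as the caddy's (the floor lies towards +x and -y of it)
- collar_1: loose steel shaft collar 1 of three alike, a disc 18 mm across, 8 mm high with a dark bore, 14 g, flat on the caddy's floor. Origin: centre of underside. Slides on the floor from a slope of about 10 degrees; runs along a wall into the corner when the caddy leans 30 to 35 degrees straight towards that corner
- collar_2: loose steel shaft collar 2 of three alike, a disc 18 mm across, 8 mm high with a dark bore, 14 g, flat on the caddy's floor. Origin: centre of underside. Slides on the floor from a slope of about 10 degrees; runs along a wall into the corner when the caddy leans 30 to 35 degrees straight towards that corner
- collar_3: loose steel shaft collar 3 of three alike, a disc 18 mm across, 8 mm high with a dark bore, 14 g, flat on the caddy's floor. Origin: centre of underside. Slides on the floor from a slope of about 10 degrees; runs along a wall into the corner when the caddy leans 30 to 35 degrees straight towards that corner
- hex_driver: screwdriver-like hex driver, red handle, 161 mm long; a bystander, to be left where it is. Origin: centre of its underside
- syringe_a: small syringe with a blue cap, 140 mm long; a bystander, to be left where it is. Origin: centre of its underside
- tape_1: roll of tan tape lying flat, 96 mm across, 25 mm high; a bystander, to be left where it is. Origin: centre of its underside
- scissors_1: scissors, blue handles, 199 mm long; a bystander, to be left where it is. Origin: centre of its underside
- forceps_a: steel forceps, 129 mm long; a bystander, to be left where it is. Origin: centre of its underside
- petri_1: round covered dish, 64 mm across, 16 mm high; a bystander, to be left where it is. Origin: centre of its underside
- oring_box: small carton, 50 x 60 x 42 mm; a bystander, to be left where it is. Origin: centre of its underside

How it is judged:
By the outcome, as a careful person would: the job done as asked, in the order asked, and still so for the second after the job is handed in, while the arm keeps its last pose, push and grip.
It also fails if it takes over 32 s, if anything falls off the work surface, if the arm or the gripper's body presses on something with over 40 N, if the wrist force passes 120 N, or if a joint passes its speed limit or range.

## Working session

There is one attempt and no reset: what is moved stays moved. The work goes in short steps, Python scripts to look and compute and a shell command to move; the robot and the scene stay as the last step left them, time stands still between calls to the robot, and variables do not carry over. Pictures are saved under pics/ and viewed, at most 10 in all, crops included, and the job is handed in when it is done.

```bash
ls; mkdir -p pics; python3 - <<'E'
from cell import r
import cv2,numpy as np
o=r.get_obs()
for k in o: print(k,np.round(o[k],3).tolist())
for n in("top","side"):
    c=r.capture(n); np.savez(f"pics/{n}0.npz",**c); cv2.imwrite(f"pics/{n}0.png",c["frame"][...,::-1])
    R=cv2.Rodrigues(c["rvec"])[0]; print(n,(-R.T@c["tvec"].ravel()).round(3),R.round(3).tolist(),c["mtx"][0,0])
E
```

```text
pics
time_s 0.0
joints [1.114, 0.3, 1.522, -0.0, 1.321, -0.067]
joint_velocities [0.002, 0.001, -0.0, -0.001, -0.0, 0.0]
tau [-0.0, -54.351, -36.18, -0.0, 0.004, -0.0]
tcp_pos [0.209, 0.509, 0.231]
eef_rot [[-0.925, 0.38, -0.001], [0.38, 0.925, -0.001], [0.0, -0.001, -1.0]]
force [0.081, 0.126, 0.009]
torque [-0.007, 0.012, -0.058]
grip_force 0.0
opening 0.085
top [0.382 0.    1.551] [[-0.001, -1.0, -0.013], [-0.996, 0.002, -0.084], [0.084, 0.013, -0.996]] 538.4052775515505
side [ 0.417 -0.944  0.803] [[0.995, -0.1, 0.015], [-0.048, -0.589, -0.807], [0.089, 0.802, -0.591]] 463.3839280897268
```

```bash
python3 -m handwheel --help 2>&1 | head -20
```

```text
invalid input: not JSON, or not a number
```

View pics/top0.png

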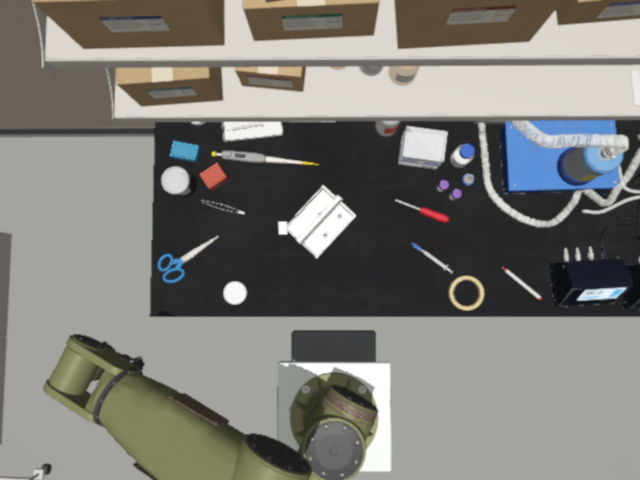

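View pics/side0.png

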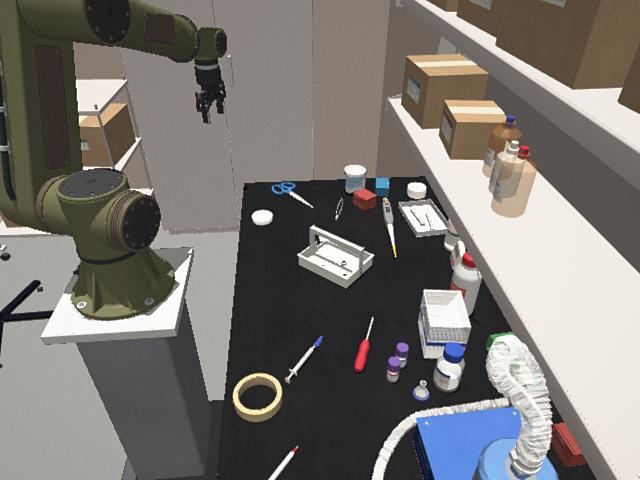

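```bash
cat > h.py <<'E'
import numpy as np,cv2
def cloud(c):
    K=c["mtx"];R=cv2.Rodrigues(c["rvec"])[0];t=c["tvec"].ravel();d=c["range_z"]
    v,u=np.mgrid[:480,:640]
    P=np.stack([(u-K[0,2])/K[0,0]*d,(v-K[1,2])/K[1,1]*d,d],-1)-t
    P=P@R; P[d==0]=np.nan; return P
E
python3 - <<'E'
from h import *
top=np.load("pics/top0.npz");side=np.load("pics/side0.npz")
T=cloud(top);S=cloud(side)
for n,P,w in(("top",T,(270,175,370,270)),("side",S,(290,220,380,295))):
    Q=P[w[1]:w[3],w[0]:w[2]].reshape(-1,3);Q=Q[np.isfinite(Q[:,2])]
    b=Q[(Q[:,2]>.065)&(Q[:,2]<.11)]
    r=cv2.minAreaRect(b[:,:2].astype(np.float32)*1000)
    print(n,"bar",len(b),b.mean(0).round(4),np.percentile(b[:,2],[5,50,95]).round(4),r)
    b=Q[(Q[:,2]>.025)&(Q[:,2]<.045)]
    print("walls",cv2.minAreaRect(b[:,:2].astype(np.float32)*1000))
for p in[(283,228),(341,197),(300,244),(321,222)]: print(p,T[p[1],p[0]].round(3))
# obstacle heights grid (10cm)
A=np.concatenate([T.reshape(-1,3),S.reshape(-1,3)]);A=A[np.isfinite(A[:,2])]
print("y:",[round(y,1) for y in np.arange(-.5,1.2,.1)])
for x in np.arange(.2,1.0,.1):
    print(round(x,1),[ (lambda q: round(float(q.max()),2) if len(q) else None)(A[(abs(A[:,0]-x)<.05)&(abs(A[:,1]-y)<.05)&(A[:,2]<2)][:,2]) for y in np.arange(-.5,1.2,.1)])
a=cv2.resize(top["frame"][165:275,260:380][...,::-1],None,fx=5,fy=5,interpolation=3);cv2.imwrite("pics/c1.png",a)
E
```

```text
top bar 301 [0.5515 0.0402 0.0917] [0.0835 0.092  0.0975] ((550.61181640625, 40.903472900390625), (18.374784469604492, 164.79612731933594), 46.95988845825195)
walls ((549.7412109375, 40.35176086425781), (128.27293395996094, 167.016357421875), 47.95259094238281)
side bar 438 [0.5508 0.0344 0.0883] [0.0744 0.0907 0.0959] ((548.7333374023438, 39.042022705078125), (21.479700088500977, 168.8657989501953), 46.58800506591797)
walls ((547.6304321289062, 37.80950927734375), (133.56834411621094, 168.43299865722656), 47.98571014404297)
(283, 228) [0.533 0.144 0.018]
(341, 197) [ 0.626 -0.022 -0.009]
(300, 244) [0.488 0.097 0.001]
(321, 222) [0.552 0.036 0.002]
y: [np.float64(-0.5), np.float64(-0.4), np.float64(-0.3), np.float64(-0.2), np.float64(-0.1), np.float64(-0.0), np.float64(0.1), np.float64(0.2), np.float64(0.3), np.float64(0.4), np.float64(0.5), np.float64(0.6), np.float64(0.7), np.float64(0.8), np.float64(0.9), np.float64(1.0), np.float64(1.1)]
0.2 [-0.83, -0.83, -0.83, 0.0, 0.0, 0.01, 0.0, 0.6, 0.6, 0.58, 0.54, 0.51, -0.83, -0.83, -0.82, -0.83, -0.83]
0.3 [0.01, 0.03, 0.03, 0.01, 0.01, 0.01, 0.01, 0.02, 0.02, 0.01, 0.52, None, None, -0.83, -0.82, -0.83, -0.83]
0.4 [0.01, 0.03, 0.03, 0.01, 0.01, 0.04, 0.04, 0.02, 0.02, 0.02, 0.02, None, None, -0.83, -0.83, -0.83, -0.83]
0.5 [0.02, 0.01, 0.02, 0.02, 0.04, 0.1, 0.1, 0.02, 0.01, 0.01, 0.02, None, None, -0.83, -0.83, -0.83, -0.83]
0.6 [0.08, 0.06, 0.06, 0.02, 0.04, 0.1, 0.09, 0.01, 0.05, 0.09, 0.09, None, None, -0.83, -0.83, -0.82, -0.83]
0.7 [0.35, 0.11, 0.11, 0.11, 0.01, 0.04, 0.03, 0.04, 0.05, 0.09, 0.09, None, None, -0.83, -0.83, -0.82, -0.82]
0.8 [0.69, 0.75, 0.76, 0.77, 0.78, 0.73, 0.73, 0.77, 0.77, 0.78, 0.78, None, None, -0.83, -0.83, -0.82, -0.83]
0.9 [0.68, 0.71, 0.71, 0.43, 0.68, 0.43, 0.4, 0.68, 0.44, 0.45, 0.65, None, None, -0.82, -0.83, -0.82, -0.82]
```

View pics/c1.png

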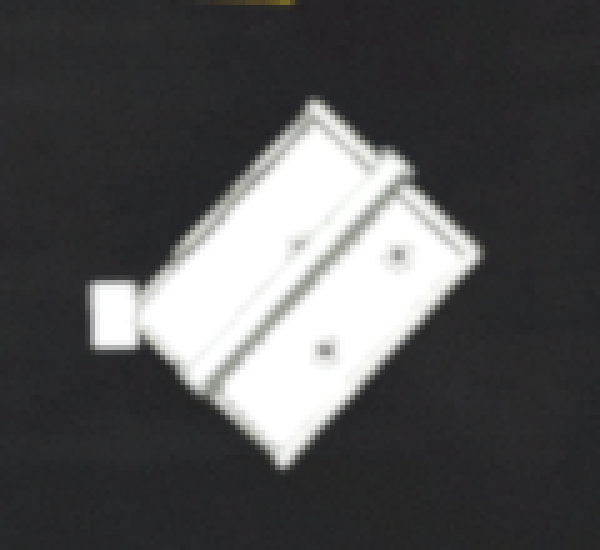

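The picture shows the caddy with its lip at full-image (283,228), its bar from (300,244) to (341,197), and three bores either side of the bar. The bar centre is at about (0.550, 0.040) with its top at z≈0.093, matching both views and the text. The moves have no tilt axis, so I'll test with an empty gripper what happens beyond the reach limit.

```bash
python3 -m handwheel '[[0,0.4,0,0,0.085],[0,0.4,0,0,0.085],[0,0.4,0,0,0.085],[0,0.4,0,0,0.085],[0,0.4,0,0,0.085],[0,0.4,0,0,0.085],[0,0.4,0,0,0.085],[0,0.4,0,0,0.085],[0,0.4,0,0,0.085],[0,0.4,0,0,0.085]]'
cat > s.py <<'E'
from cell import r
import numpy as np
o=r.get_obs();R=np.array(o["eef_rot"])
for k in("time_s","joints","tcp_pos","eef_rot","force","opening","grip_force"): print(k,np.round(o[k],3).tolist())
p=o["tcp_pos"];print("tilt",np.degrees(np.arccos(-R[2,2])).round(1),"rad",np.hypot(p[0],p[1]).round(3),"az",np.degrees(np.arctan2(p[1],p[0])).round(1))
E
python3 s.py
```

```text
time_s: 0.93
tcp_pos: [0.3163, 0.7699, 0.2032]
eef_rot: [[-0.925, 0.38, -0.0], [0.38, 0.925, 0.003], [0.001, 0.002, -1.0]]
force: [0.1, 1.2, -4.5]
opening: 0.0849
grip_force: 0.0
time_s 0.933
joints [1.137, 1.132, 0.244, 0.001, 1.763, -0.044]
tcp_pos [0.316, 0.77, 0.203]
eef_rot [[-0.925, 0.38, -0.0], [0.38, 0.925, 0.003], [0.001, 0.002, -1.0]]
force [0.121, 1.239, -4.472]
opening 0.085
grip_force 0.0
tilt 0.1 rad 0.832 az 67.7
```

```bash
python3 -m handwheel '[[0,5,0,0,0.085],[0,5,0,0,0.085],[0,5,0,0,0.085],[0,5,0,0,0.085]]'; python3 s.py; python3 -m handwheel '[[0,-0.03,0,0,0.085],[0,-0.03,0,0,0.085]]';python3 s.py
```

```text
time_s: 1.27
tcp_pos: [0.3234, 0.7868, 0.1813]
eef_rot: [[-0.925, 0.379, 0.02], [0.38, 0.924, 0.047], [-0.0, 0.051, -0.999]]
force: [0.6, -0.3, 0.7]
opening: 0.085
grip_force: 0.0
time_s 1.267
joints [1.137, 1.164, 0.235, 0.002, 1.692, -0.044]
tcp_pos [0.323, 0.787, 0.181]
eef_rot [[-0.925, 0.379, 0.02], [0.38, 0.924, 0.047], [-0.0, 0.051, -0.999]]
force [0.57, -0.279, 0.689]
opening 0.085
grip_force 0.0
tilt 2.9 rad 0.851 az 67.7
time_s: 1.43
tcp_pos: [0.3118, 0.7585, 0.1759]
eef_rot: [[-0.925, 0.38, 0.018], [0.38, 0.924, 0.043], [0.0, 0.047, -0.999]]
force: [0.1, 1.1, 0.4]
opening: 0.0851
grip_force: 0.0
time_s 1.433
joints [1.135, 1.01, 0.529, 0.002, 1.556, -0.045]
tcp_pos [0.312, 0.759, 0.176]
eef_rot [[-0.925, 0.38, 0.018], [0.38, 0.924, 0.043], [0.0, 0.047, -0.999]]
force [0.115, 1.062, 0.386]
opening 0.085
grip_force 0.0
tilt 2.7 rad 0.82 az 67.7
```

Pushing past reach tilts the tool outward, and the tilt stays in the commanded pose, so it can be built up step by step. An outward tilt leans the caddy towards the robot, so I'll grasp it, yaw its pouring corner to face the base, and then push out past the reach limit.

```bash
cat > go.py <<'E'
import sys,numpy as np
from cell import r
o=r.get_obs();R=np.array(o["eef_rot"]);p=np.array(o["tcp_pos"])
print((R.T@(np.array(list(map(float,sys.argv[1:4])))-p)).round(4),"tool y az",np.degrees(np.arctan2(R[1,1],R[0,1])).round(1),"p",p.round(4))
E
python3 go.py 0.55 0.04 0.2; python3 go.py 0.55 0.04 0.065
```

```text
[-0.4934 -0.5723 -0.0511] tool y az 67.7 p [0.3118 0.7585 0.1759]
[-0.4934 -0.5787  0.0838] tool y az 67.7 p [0.3118 0.7585 0.1759]
```

```bash
python3 -m handwheel '[[-0.493,-0.572,-0.051,0.356,0.085],[-0.493,-0.572,-0.051,0.356,0.085],[-0.493,-0.572,-0.051,0.356,0.085],[-0.493,-0.572,-0.051,0.356,0.085],[-0.493,-0.572,-0.051,0.356,0.085],[-0.493,-0.572,-0.051,0.356,0.085],[-0.493,-0.572,-0.051,0.356,0.085],[-0.493,-0.572,-0.051,0.356,0.085],[-0.493,-0.572,-0.051,0.356,0.085],[-0.493,-0.572,-0.051,0.356,0.085]]'; python3 s.py; python3 go.py 0.55 0.04 0.15
```

```text
time_s: 2.27
tcp_pos: [0.4395, 0.3745, 0.1925]
eef_rot: [[-0.735, 0.678, 0.02], [0.678, 0.734, 0.047], [0.017, 0.048, -0.999]]
force: [1.3, -0.6, 0.9]
opening: 0.0853
grip_force: 0.0
time_s 2.267
joints [0.631, 0.37, 1.522, 0.027, 1.206, -0.203]
tcp_pos [0.44, 0.375, 0.192]
eef_rot [[-0.735, 0.678, 0.02], [0.678, 0.734, 0.047], [0.017, 0.048, -0.999]]
force [1.324, -0.602, 0.897]
opening 0.085
grip_force 0.0
tilt 2.9 rad 0.577 az 40.4
[-0.3087 -0.1725  0.0291] tool y az 47.3 p [0.4395 0.3745 0.1925]
```

```bash
python3 -m handwheel '[[-0.309,-0.173,0.029,0,0.085],[-0.309,-0.173,0.029,0,0.085],[-0.309,-0.173,0.029,0,0.085],[-0.309,-0.173,0.029,0,0.085],[-0.309,-0.173,0.029,0,0.085],[-0.309,-0.173,0.029,0,0.085],[-0.309,-0.173,0.029,0,0.085],[-0.309,-0.173,0.029,0,0.085],[-0.309,-0.173,0.029,0,0.085],[-0.309,-0.173,0.029,0,0.085]]'; python3 s.py|tail -1; python3 go.py 0.55 0.04 0.065
```

```text
time_s: 3.1
tcp_pos: [0.5505, 0.0371, 0.1493]
eef_rot: [[-0.732, 0.681, 0.02], [0.681, 0.731, 0.045], [0.016, 0.046, -0.999]]
force: [-0.2, 0.5, 0.2]
opening: 0.0848
grip_force: 0.0
tilt 2.8 rad 0.552 az 3.9
[ 0.0009 -0.0021  0.0844] tool y az 47.0 p [0.5505 0.0371 0.1493]
```

```bash
python3 -m handwheel '[[0.001,-0.002,0.03,0,0.085],[0.001,-0.002,0.06,0,0.085],[0.001,-0.002,0.084,0,0.085],[0.001,-0.002,0.084,0,0.085],[0.001,-0.002,0.084,0,0.0],[0.001,-0.002,0.084,0,0.0],[0.001,-0.002,0.084,0,0.0],[0.001,-0.002,0.084,0,0.0],[0.001,-0.002,0.084,0,0.0],[0.001,-0.002,0.084,0,0.0]]'; python3 s.py; python3 - <<'E'
from cell import r
import cv2
f=r.capture("side")["frame"][180:320,260:420][...,::-1];cv2.imwrite("pics/g1.png",cv2.resize(f,None,fx=4,fy=4))
E
```

```text
time_s: 3.93
tcp_pos: [0.5491, 0.0441, 0.066]
eef_rot: [[-0.735, 0.678, 0.02], [0.678, 0.733, 0.045], [0.016, 0.047, -0.999]]
force: [6.3, 5.3, 11.5]
opening: 0.0119
grip_force: 18.5
time_s 3.933
joints [-0.007, 0.484, 1.686, 0.056, 0.953, -0.864]
tcp_pos [0.549, 0.044, 0.066]
eef_rot [[-0.735, 0.678, 0.02], [0.678, 0.733, 0.045], [0.016, 0.047, -0.999]]
force [6.301, 5.328, 11.523]
opening 0.012
grip_force 18.461
tilt 2.8 rad 0.551 az 4.6
```

View pics/g1.png

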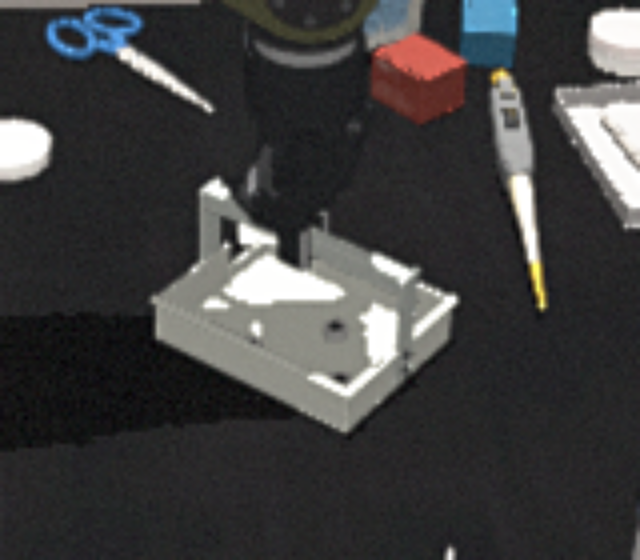

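The picture shows the gripper holding the bar near its middle, around crop (290,230), with opening 12 mm. Next I lift gently.

```bash
python3 -m handwheel '[[0,0,0,0,0],[0,0,0,0,0],[0,0,-0.008,0,0],[0,0,-0.02,0,0],[0,0,-0.035,0,0],[0,0,-0.055,0,0],[0,0,-0.075,0,0],[0,0,-0.095,0,0],[0,0,-0.115,0,0],[0,0,-0.135,0,0]]';  python3 -m handwheel '[[0,0,-0.02,0,0],[0,0,-0.04,0,0],[0,0,-0.06,0,0],[0,0,-0.08,0,0],[0,0,-0.10,0,0],[0,0,-0.11,0,0],[0,0,-0.115,0,0]]'; python3 s.py; python3 go.py 0.36 0.55 0.31
```

```text
time_s: 4.82
tcp_pos: [0.546, 0.0379, 0.2021]
eef_rot: [[-0.735, 0.678, 0.019], [0.678, 0.733, 0.045], [0.017, 0.046, -0.999]]
force: [0.1, 0.6, -2.4]
opening: 0.0112
grip_force: 59.2
time_s: 5.4
tcp_pos: [0.5441, 0.0327, 0.317]
eef_rot: [[-0.735, 0.678, 0.021], [0.678, 0.733, 0.045], [0.015, 0.048, -0.999]]
force: [0.1, -1.0, -2.8]
opening: 0.0112
grip_force: 59.2
time_s 5.4
joints [-0.028, 0.225, 1.418, 0.046, 1.479, -0.857]
tcp_pos [0.544, 0.033, 0.317]
eef_rot [[-0.735, 0.678, 0.021], [0.678, 0.733, 0.045], [0.015, 0.048, -0.999]]
force [0.109, -1.004, -2.758]
opening 0.011
grip_force 59.24
tilt 2.9 rad 0.545 az 3.4
[0.486  0.2542 0.0266] tool y az 47.2 p [0.5441 0.0327 0.317 ]
```

```bash
python3 -m handwheel '[[0.005,0.002,0,-0.02,0],[0.014,0.006,0,-0.06,0],[0.027,0.012,0,-0.12,0],[0.046,0.02,0,-0.2,0],[0.069,0.03,0,-0.3,0],[0.092,0.04,0,-0.4,0],[0.115,0.05,0,-0.5,0],[0.137,0.06,0,-0.6,0],[0.16,0.07,0,-0.7,0],[0.183,0.08,0,-0.8,0]]'; python3 go.py 0.30 0.59 0.31
```

```text
time_s: 6.23
tcp_pos: [0.4624, 0.2171, 0.3206]
eef_rot: [[-0.998, -0.062, 0.017], [-0.061, 0.997, 0.045], [-0.019, 0.044, -0.999]]
force: [0.9, 0.1, -1.5]
opening: 0.0111
grip_force: 59.2
[0.1394 0.3814 0.0246] tool y az 93.6 p [0.4624 0.2171 0.3206]
```

```bash
python3 -m handwheel '[[0.009,0.024,0,-0.1,0],[0.017,0.047,0,-0.2,0],[0.026,0.07,0,-0.3,0],[0.034,0.094,0.002,-0.4,0],[0.043,0.117,0.004,-0.5,0],[0.051,0.141,0.006,-0.6,0],[0.06,0.164,0.008,-0.7,0],[0.069,0.188,0.01,-0.8,0],[0.077,0.211,0.012,-0.9,0],[0.086,0.235,0.014,-1.0,0]]'; python3 s.py; python3 go.py 0.30 0.59 0.31
```

```text
time_s: 7.07
tcp_pos: [0.3638, 0.4472, 0.315]
eef_rot: [[-0.487, -0.873, 0.017], [-0.872, 0.487, 0.044], [-0.047, 0.006, -0.999]]
force: [0.5, -0.2, -2.3]
opening: 0.0109
grip_force: 59.2
time_s 7.067
joints [0.817, 0.287, 1.345, 0.018, 1.465, -1.818]
tcp_pos [0.364, 0.447, 0.315]
eef_rot [[-0.487, -0.873, 0.017], [-0.872, 0.487, 0.044], [-0.047, 0.006, -0.999]]
force [0.484, -0.22, -2.299]
opening 0.011
grip_force 59.227
tilt 2.7 rad 0.577 az 50.9
[-0.0933  0.1252  0.0102] tool y az 150.9 p [0.3638 0.4472 0.315 ]
```

```bash
python3 -m handwheel '[[-0.015,0.02,0,-0.1,0],[-0.03,0.04,0,-0.2,0],[-0.045,0.06,0,-0.3,0],[-0.06,0.08,0,-0.4,0],[-0.072,0.096,0,-0.5,0],[-0.081,0.108,0,-0.6,0],[-0.088,0.117,0,-0.68,0],[-0.091,0.122,0,-0.74,0],[-0.093,0.124,0,-0.78,0],[-0.094,0.125,0,-0.8,0]]'; python3 s.py; python3 - <<'E'
from cell import r
import cv2,numpy as np
np.set_printoptions(suppress=True)
R=np.array(r.get_obs()["eef_rot"]);p=r.get_obs()["tcp_pos"]
d=np.array([p[0],p[1],0]);d/=np.hypot(*d[:2]);print("outward in tool",(R.T@d).round(3),"up in tool",(R.T@[0,0,1]).round(3))
a=r.capture("top")["frame"];b=r.capture("side")["frame"]
cv2.imwrite("pics/m1.png",np.hstack([cv2.resize(a[120:280,60:300][...,::-1],(400,267)),cv2.resize(b[50:210,150:390][...,::-1],(400,267))]))
E
```

```text
time_s: 7.9
tcp_pos: [0.3018, 0.5899, 0.3201]
eef_rot: [[0.285, -0.958, 0.017], [-0.958, -0.284, 0.043], [-0.037, -0.029, -0.999]]
force: [0.4, -0.1, -2.8]
opening: 0.0111
grip_force: 59.2
time_s 7.9
joints [1.04, 0.496, 1.05, 0.007, 1.55, -2.39]
tcp_pos [0.302, 0.59, 0.32]
eef_rot [[0.285, -0.958, 0.017], [-0.958, -0.284, 0.043], [-0.037, -0.029, -0.999]]
force [0.396, -0.143, -2.841]
opening 0.011
grip_force 59.211
tilt 2.7 rad 0.663 az 62.9
outward in tool [-0.723 -0.689  0.046] up in tool [-0.037 -0.029 -0.999]
```

View pics/m1.png

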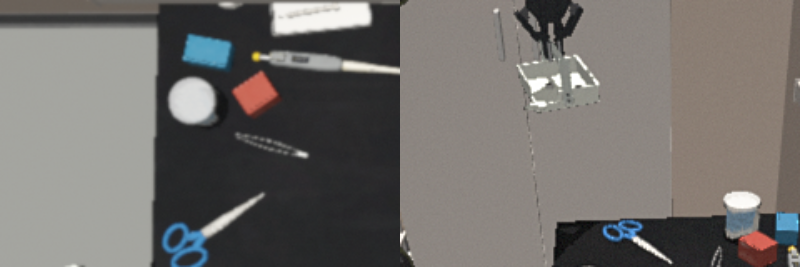

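```bash
python3 -m handwheel '[[-0.006,-0.006,0,0,0],[-0.016,-0.015,0,0,0],[-0.03,-0.029,0,0,0],[-0.047,-0.045,0,0,0],[-0.065,-0.062,0,0,0],[-0.083,-0.079,0,0,0],[-0.1,-0.095,0,0,0],[-0.113,-0.108,0,0,0],[-0.122,-0.116,0,0,0],[-0.127,-0.121,0,0,0]]'; python3 s.py|tail -1;  python3 -m handwheel '[[-0.01,-0.01,0,0,0],[-0.03,-0.03,0,0,0],[-0.06,-0.06,0,0,0],[-0.09,-0.09,0,0,0]]'; python3 s.py
```

```text
time_s: 8.83
tcp_pos: [0.3707, 0.7197, 0.3144]
eef_rot: [[0.28, -0.96, 0.026], [-0.959, -0.278, 0.059], [-0.05, -0.041, -0.998]]
force: [-0.3, -0.4, -2.0]
opening: 0.011
grip_force: 60.5
tilt 3.7 rad 0.81 az 62.7
time_s: 9.17
tcp_pos: [0.3799, 0.7328, 0.296]
eef_rot: [[0.281, -0.959, 0.04], [-0.957, -0.277, 0.087], [-0.072, -0.063, -0.995]]
force: [0.4, 0.8, -3.4]
opening: 0.011
grip_force: 60.5
time_s 9.167
joints [1.046, 1.025, 0.235, 0.009, 1.786, -2.377]
tcp_pos [0.38, 0.733, 0.296]
eef_rot [[0.281, -0.959, 0.04], [-0.957, -0.277, 0.087], [-0.072, -0.063, -0.995]]
force [0.366, 0.843, -3.409]
opening 0.011
grip_force 60.478
tilt 5.5 rad 0.825 az 62.6
```

```bash
python3 -m handwheel '[[-0.74,-0.71,-0.2,0,0],[-0.74,-0.71,-0.2,0,0],[-0.74,-0.71,-0.2,0,0],[-0.74,-0.71,-0.2,0,0],[-0.74,-0.71,-0.2,0,0],[-0.74,-0.71,-0.2,0,0],[-0.74,-0.71,-0.2,0,0],[-0.74,-0.71,-0.2,0,0],[-0.74,-0.71,-0.2,0,0],[-0.74,-0.71,-0.2,0,0]]'; python3 s.py
```

```text
time_s: 10.0
tcp_pos: [0.3873, 0.7455, 0.2719]
eef_rot: [[0.282, -0.958, 0.051], [-0.955, -0.275, 0.107], [-0.089, -0.078, -0.993]]
force: [0.5, 0.6, -2.5]
opening: 0.011
grip_force: 60.5
time_s 10.0
joints [1.045, 1.055, 0.236, 0.01, 1.733, -2.378]
tcp_pos [0.387, 0.745, 0.272]
eef_rot [[0.282, -0.958, 0.051], [-0.955, -0.275, 0.107], [-0.089, -0.078, -0.993]]
force [0.451, 0.642, -2.544]
opening 0.011
grip_force 60.471
tilt 6.8 rad 0.84 az 62.5
```

```bash
for i in a b; do python3 -m handwheel '[[-0.74,-0.7,0,0,0]]'|grep -A1 tcp; python3 s.py|tail -1; done;  for i in a b; do python3 -m handwheel '[[-0.7,-0.67,-0.7,0,0]]'|grep -A1 tcp; python3 s.py|tail -1; done; python3 s.py | head -2
```

```text
tcp_pos: [0.3908, 0.7526, 0.2667]
eef_rot: [[0.283, -0.957, 0.062], [-0.953, -0.273, 0.128], [-0.106, -0.095, -0.99]]
tilt 8.2 rad 0.848 az 62.6
tcp_pos: [0.3944, 0.7599, 0.2596]
eef_rot: [[0.284, -0.956, 0.072], [-0.951, -0.271, 0.147], [-0.121, -0.11, -0.987]]
tilt 9.4 rad 0.856 az 62.6
tcp_pos: [0.3937, 0.7585, 0.2709]
eef_rot: [[0.284, -0.956, 0.076], [-0.95, -0.27, 0.157], [-0.129, -0.117, -0.985]]
tilt 10.0 rad 0.855 az 62.6
tcp_pos: [0.3929, 0.7567, 0.2954]
eef_rot: [[0.286, -0.954, 0.088], [-0.947, -0.267, 0.18], [-0.148, -0.135, -0.98]]
tilt 11.6 rad 0.853 az 62.6
time_s 10.333
joints [1.045, 1.029, 0.236, 0.014, 1.674, -2.377]
```

```bash
for i in 1 2 3 4 5 6 7; do python3 -m handwheel '[[-0.7,-0.67,-0.3,0,0]]'>/dev/null; python3 s.py|tail -1; done; python3 s.py | head -5
```

```text
tilt 13.3 rad 0.855 az 62.6
tilt 14.6 rad 0.859 az 62.5
tilt 15.8 rad 0.862 az 62.5
tilt 17.0 rad 0.864 az 62.5
tilt 18.3 rad 0.866 az 62.5
tilt 19.5 rad 0.868 az 62.5
tilt 20.8 rad 0.869 az 62.5
time_s 10.917
joints [1.043, 0.968, 0.235, 0.022, 1.576, -2.377]
tcp_pos [0.401, 0.771, 0.356]
eef_rot [[0.3, -0.94, 0.16], [-0.918, -0.239, 0.317], [-0.26, -0.242, -0.935]]
force [-0.085, -0.226, -3.151]
```

```bash
for i in 1 2 3 4 5 6 7 8 9; do python3 -m handwheel '[[-0.7,-0.67,-0.1,0,0]]'>/dev/null; python3 s.py|tail -1; done; python3 s.py | head -5; python3 - <<'E'
from cell import r
import cv2,numpy as np
a=r.capture("top");b=r.capture("side");q=r.get_obs()
for c,n in((a,"t"),(b,"s")):
    g=np.array(q["tcp_pos"])[None]; uv=cv2.projectPoints(g,c["rvec"],c["tvec"],c["mtx"],None)[0].ravel();print(n,uv)
    u,v=uv.clip([60,60],[579,419]).astype(int); cv2.imwrite(f"pics/k{n}.png",cv2.resize(c["frame"][v-60:v+60,u-60:u+60][...,::-1],None,fx=5,fy=5,interpolation=2))
E
```

```text
tilt 22.3 rad 0.874 az 62.5
tilt 23.5 rad 0.878 az 62.5
tilt 24.7 rad 0.882 az 62.5
tilt 26.0 rad 0.886 az 62.5
tilt 27.3 rad 0.889 az 62.5
tilt 28.6 rad 0.892 az 62.5
tilt 29.9 rad 0.894 az 62.5
tilt 31.2 rad 0.896 az 62.5
tilt 32.5 rad 0.898 az 62.5
time_s 11.667
joints [1.041, 0.924, 0.236, 0.031, 1.415, -2.378]
tcp_pos [0.415, 0.796, 0.412]
eef_rot [[0.33, -0.912, 0.245], [-0.859, -0.183, 0.479], [-0.392, -0.368, -0.843]]
force [-0.415, -0.045, -3.718]
t [-40.44634955 265.95000329]
s [275.35149642  40.04368573]
```

View pics/ks.png

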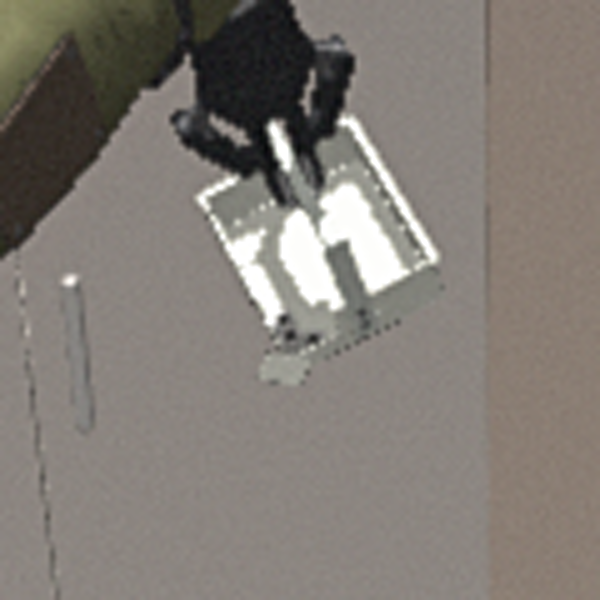

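The picture shows two collars at the lip corner, crop (285,320) and (293,338), and a dark spot at (362,318) near the strap on the low −x wall, probably the third collar still sliding. I'll hold still and look again.

```bash
python3 -m handwheel '[[0,0,0,0,0],[0,0,0,0,0],[0,0,0,0,0],[0,0,0,0,0],[0,0,0,0,0],[0,0,0,0,0],[0,0,0,0,0],[0,0,0,0,0]]' | head -1; python3 s.py|tail -1; cat > look.py <<'E'
from cell import r
import cv2,numpy as np,sys
c=r.capture("side");q=r.get_obs();R=np.array(q["eef_rot"]);p=np.array(q["tcp_pos"])
G=p-R[:,2]*.019; C=R@np.diag([-1,1,-1]); O=G-C[:,2]*.085
pc=O+C@[-.077,.059,.003]
pts=np.array([pc,O+C@[-.077,-.059,.003],O+C@[.077,.059,.003],O+C@[-.068,.05,.011],O+C@[-.068,0,.011]])
uv=cv2.projectPoints(pts,c["rvec"],c["tvec"],c["mtx"],None)[0].reshape(-1,2)
u,v=int(uv[0,0]),int(uv[0,1]); u0,v0=u-25,v-45
print("corner,-x-y,+x+y,nestled, mid -x wall:",((uv-[u0,v0])*8).round(0).tolist())
cv2.imwrite(sys.argv[1],cv2.resize(c["frame"][v0:v0+70,u0:u0+80][...,::-1],None,fx=8,fy=8,interpolation=2))
E
python3 look.py pics/l1.png
```

```text
time_s: 12.43
tilt 32.4 rad 0.897 az 62.5
corner,-x-y,+x+y,nestled, mid -x wall: [[203.0, 363.0], [440.0, 245.0], [84.0, 146.0], [209.0, 328.0], [310.0, 278.0]]
```

View pics/l1.png

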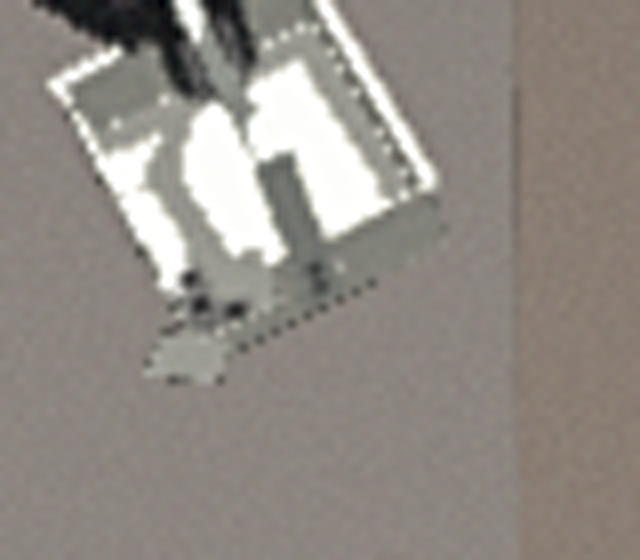

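Dark spots show at (190,278), (200,302) and (237,308) near the lip, plus an unclear one at (317,272) at the strap foot. I'll bring the caddy slowly back over the bench, where both cameras see into it.

```bash
python3 -m handwheel '[[0.005,0.001,-0.003,0,0],[0.015,0.004,-0.009,0,0],[0.029,0.008,-0.017,0,0],[0.047,0.013,-0.028,0,0],[0.067,0.019,-0.04,0,0],[0.087,0.024,-0.052,0,0],[0.107,0.03,-0.063,0,0],[0.127,0.036,-0.074,0,0],[0.147,0.042,-0.086,0,0],[0.167,0.047,-0.098,0,0]]'|head -2;python3 -m handwheel '[[0.02,0.006,-0.012,0,0],[0.04,0.012,-0.024,0,0],[0.06,0.017,-0.035,0,0],[0.078,0.022,-0.046,0,0],[0.094,0.026,-0.055,0,0],[0.107,0.03,-0.063,0,0],[0.115,0.032,-0.068,0,0],[0.119,0.033,-0.07,0,0],[0.12,0.033,-0.07,0,0],[0.12,0.033,-0.07,0,0]]'; python3 s.py|tail -1; sed -i 's/capture("side")/capture(sys.argv[2])/' look.py; python3 look.py pics/l2.png top;python3 look.py pics/l3.png side; python3 -c "
import cv2,numpy as np
cv2.imwrite('pics/l4.png',cv2.resize(np.hstack([cv2.imread('pics/l2.png'),cv2.imread('pics/l3.png')]),(800,350)))"
```

```text
time_s: 13.32
tcp_pos: [0.4016, 0.5965, 0.4116]
time_s: 14.15
tcp_pos: [0.3645, 0.4832, 0.416]
eef_rot: [[0.272, -0.919, 0.285], [-0.888, -0.125, 0.442], [-0.371, -0.373, -0.851]]
force: [-1.0, -0.1, -2.8]
opening: 0.0111
grip_force: 60.5
tilt 31.7 rad 0.605 az 53.0
corner,-x-y,+x+y,nestled, mid -x wall: [[201.0, 363.0], [103.0, -23.0], [-374.0, 523.0], [165.0, 352.0], [123.0, 189.0]]
corner,-x-y,+x+y,nestled, mid -x wall: [[203.0, 360.0], [488.0, 225.0], [93.0, 99.0], [210.0, 319.0], [331.0, 262.0]]
```

View pics/l4.png

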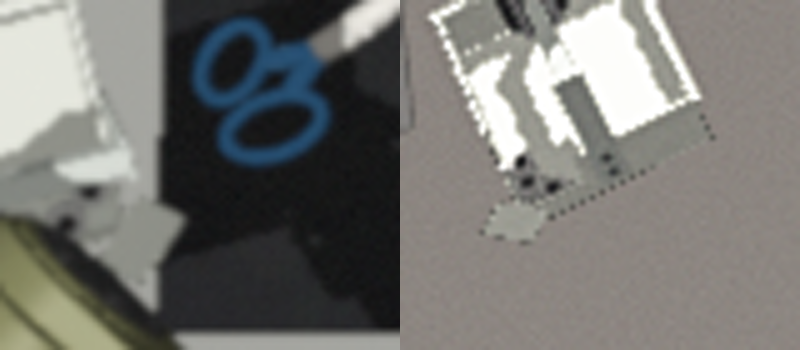

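```bash
cat > inv.py <<'E'
from cell import r
import cv2,numpy as np
def run(name):
    c=r.capture(name);q=r.get_obs();R=np.array(q["eef_rot"]);p=np.array(q["tcp_pos"])
    C=R@np.diag([-1,1,-1]);O=p-R[:,2]*.019-C[:,2]*.085
    Rc=cv2.Rodrigues(c["rvec"])[0];t=c["tvec"].ravel();cam=-Rc.T@t;K=c["mtx"]
    # rectified view of the plane z_c=0.011, 4 px/mm: x from -95 to 15, y from -45 to 75
    xs=np.arange(-95,25,.2)/1e3;ys=np.arange(75,-65,-.2)/1e3
    X,Y=np.meshgrid(xs,ys);W=O+np.stack([X,Y,0*X+.011],-1)@C.T
    uv=cv2.projectPoints(W.reshape(-1,3),c["rvec"],c["tvec"],K,None)[0].reshape(*X.shape,2).astype(np.float32)
    return cv2.remap(c["frame"],uv[...,0],uv[...,1],cv2.INTER_CUBIC)[...,::-1].copy()
import sys
im=run(sys.argv[2])
for x in(-77,0):
    cv2.line(im,(int((x+95)*5),0),(int((x+95)*5),8),(0,0,255),2)
for y in(59,0,-59): cv2.line(im,(0,int((75-y)*5)),(8,int((75-y)*5)),(0,0,255),2)
cv2.circle(im,(int((-68+95)*5),int((75-50)*5)),45,(0,255,0),1)
cv2.imwrite(sys.argv[1],cv2.resize(im,None,fx=.85,fy=.85))
E
python3 inv.py pics/r1.png side
```

```text
(no output)
```

View pics/r1.png

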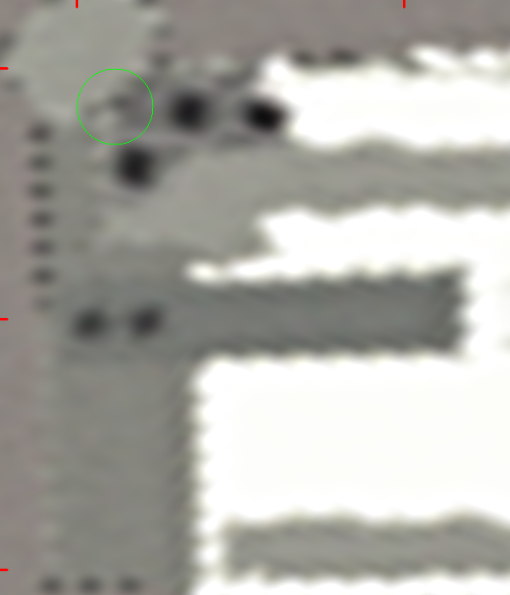

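The rectified view shows the two spots at the strap foot are bolts. The collars have bores at crop (135,167), (188,112) and (263,117): two are wedged symmetrically in the corner and the third sits behind them. A short turn about the tool axis shifts the lean towards −x and should let them pack tighter.

```bash
python3 -m handwheel '[[0,0,0,0.04,0],[0,0,0,0.1,0],[0,0,0,0.17,0],[0,0,0,0.24,0],[0,0,0,0.31,0],[0,0,0,0.37,0],[0,0,0,0.4,0],[0,0,0,0.42,0],[0,0,0,0.42,0],[0,0,0,0.42,0]]';python3 -m handwheel '[[0,0,0,0,0],[0,0,0,0,0],[0,0,0,0,0],[0,0,0,0,0],[0,0,0,0,0]]'|head -2; python3 s.py|tail -1;python3 inv.py pics/r2.png side
```

```text
time_s: 15.13
tcp_pos: [0.3644, 0.4832, 0.4159]
eef_rot: [[-0.126, -0.95, 0.285], [-0.862, 0.247, 0.442], [-0.49, -0.19, -0.851]]
force: [0.4, -0.1, -3.3]
opening: 0.0109
grip_force: 60.5
time_s: 15.55
tcp_pos: [0.3643, 0.483, 0.4161]
tilt 31.7 rad 0.605 az 53.0
```

View pics/r2.png

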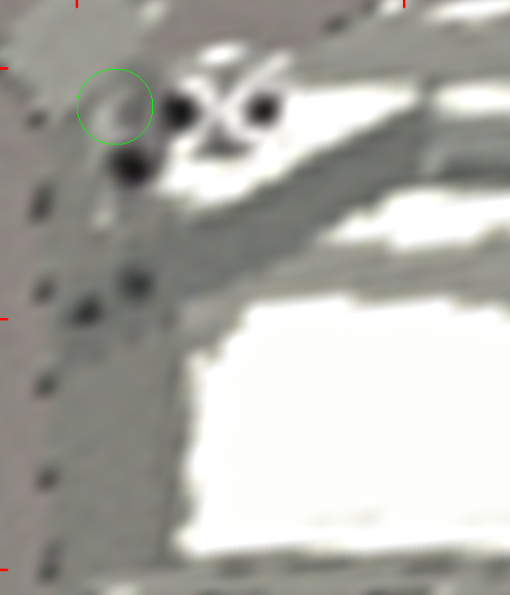

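```bash
python3 -m handwheel '[[0,0,0,0.04,0],[0,0,0,0.1,0],[0,0,0,0.17,0],[0,0,0,0.24,0],[0,0,0,0.29,0],[0,0,0,0.32,0],[0,0,0,0.32,0],[0,0,0,0.32,0],[0,0,0,0.32,0],[0,0,0,0.32,0]]'|head -1; cat > blob.py <<'E'
import cv2,sys,numpy as np
g=cv2.cvtColor(cv2.imread(sys.argv[1]),cv2.COLOR_BGR2GRAY)[40:260,60:420]
n,l,s,c=cv2.connectedComponentsWithStats((g<75).astype(np.uint8))
for i in range(1,n):
    if s[i,4]>150: x,y=c[i]+[60,40];print(s[i,4],"x",round(x/4.25-95,1),"y",round(75-y/4.25,1),"min",g[l==i].min())
E
python3 inv.py pics/r3.png side; for f in r1 r2 r3; do echo $f; python3 blob.py pics/$f.png; done
```

```text
time_s: 16.43
r1
947 x -50.5 y 48.8 min 29
734 x -33.4 y 47.5 min 14
907 x -63.2 y 36.0 min 32
r2
679 x -53.4 y 48.5 min 22
273 x -33.1 y 49.1 min 35
1040 x -64.1 y 35.9 min 23
r3
363 x -65.4 y 48.7 min 34
643 x -64.2 y 32.8 min 30
```

The wedge broke: one collar is now in the corner, with another beside it on the −x wall. I'll turn back to the straight lean and check all three.

```bash
python3 -m handwheel '[[0,0,0,-0.04,0],[0,0,0,-0.1,0],[0,0,0,-0.18,0],[0,0,0,-0.27,0],[0,0,0,-0.36,0],[0,0,0,-0.45,0],[0,0,0,-0.54,0],[0,0,0,-0.62,0],[0,0,0,-0.68,0],[0,0,0,-0.72,0]]'|head -1;python3 -m handwheel '[[0,0,0,-0.02,0],[0,0,0,-0.02,0],[0,0,0,-0.02,0],[0,0,0,-0.02,0],[0,0,0,-0.02,0],[0,0,0,-0.02,0]]'; python3 s.py|tail -1;python3 inv.py pics/r4.png side; python3 blob.py pics/r4.png
```

```text
time_s: 17.32
time_s: 17.82
tcp_pos: [0.3643, 0.483, 0.4161]
eef_rot: [[0.272, -0.919, 0.285], [-0.888, -0.125, 0.442], [-0.371, -0.373, -0.851]]
force: [0.2, -0.4, -2.8]
opening: 0.0111
grip_force: 60.5
tilt 31.7 rad 0.605 az 53.0
965 x -63.6 y 49.0 min 20
1072 x -46.0 y 48.3 min 14
865 x -62.9 y 30.9 min 17
```

All three collars are packed in the corner: one in it and one beside it along each wall. The arm is still, so I hand in.

```bash
python3 -c "
from cell import r
print(r.close_job())"
```

```text
the job is handed in; nothing more can be done
None
```

The caddy is held still about 0.3 m above the bench, leaning 32° straight towards its pouring corner with all three collars packed together there, and the job was handed in at about 18 s.

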